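Shut and lock the service cover of a burner control housing

ROBOT

A 7-joint arm with a two-finger parallel gripper is mounted at the origin on the work surface. World frame = base frame: x ahead of the robot, y to its left, z up, the work surface at z = 0. Lengths are in m, angles in rad, forces in N, time in s.
With the tool pointing down it reaches from about 0.425 to 0.875 m from the base axis. Payload 4.7 kg.
Tool frame: the origin (TCP) lies on the centre line of the jaws, within the pads' length; the fingertips stand ahead of it and the grasp point (between the pads) lies 2 mm behind it (nose_length is the z of the fingertips in the tool frame, in m); z points along the fingers, y is the line along which they close (so a half turn about z gives the same grasp; the last joint's range is limited). The gripper opens to 87 mm and grips with 3 to 60 N. Pads are 19 mm wide; open, the fingers measure 117 mm over their backs; the gripper's body (75 mm by 190 mm) begins 51 mm behind the grasp point.
Start: joints at [1.245, 0.321, -0.07, 1.45, 0.023, 1.371, -0.057], TCP at [0.217, -0.613, 0.24] pointing down, gripper open.
Joint ranges: [-2.86, 2.86], [-0.3, 2.09], [-1.38, 1.24], [0.06, 2.45], [-1.56, 4.7], [0.09, 2.05], [-2.69, 2.69]. Speed limits (rad/s): [2.57, 2.57, 3.14, 3.14, 3.14, 3.14, 3.14].

INTERFACE

Orientations are given as a rotation vector (axis times angle).
In Python, from bench import * gives the robot as it stands.
- The arm moves only by the tool send_rows, never from a script. Its arguments are lists of equal length, an entry for each row: "xyz": the shift along the tool's x, y, z in mm, a list of three; "dr": the turn, a rotation vector about the tool's x, y, z in rad, a list of three. A call has exactly 10 rows; each row is the pose to reach, as a shift and turn from the pose commanded when the call began, along the tool's axes at that moment; what a row does not reach only later rows make up. A row lasts 1/12 s, in which the tool goes at most 41.7 mm and 7.16 degrees, less where a joint would pass 70% of its speed; a pose out of reach is approached as far as the arm can. A call with a gripper value outside its range is refused whole. "jaw" is the finger opening in mm, from 0 to 87, set as the call begins (left out, the last holds). The fingers move at their own pace and stop on an object; "grip_force" is the grip in N (left out, the last holds). Time passes only in rows, so rows that repeat a pose let the fingers close, or fill a call up. It gives the time, the measured TCP pose, the force, the opening and the grip force at its end, in the units of the state.
- get_state(): the state, without advancing time (a new reading comes with each control period).
- get_image(name): name is "scene" or "top" or "wrist"; returns the picture (384x512x3 uint8, red, green, blue); there is no depth.
- calibration(name): a dict with "vfov" (degrees; the focal length in pixels is half the picture's height over the tangent of half this angle, whatever the lens; pixels are square), "cx", "cy" (the principal point, pixels), "rvec" (rotation vector, rad) and "tvec" (3), from world to camera coordinates, as OpenCV has them; the wrist camera has in their place "hand_eye" (4x4, takes a point from camera to tool coordinates, whose origin is the TCP and whose axes are the flange's). Camera axes: x right, y down, z forward; pixel columns grow to the right and rows downward; lengths in m; the calibration is good to about 2 mm. The wrist camera is an equidistant fisheye: a pixel r from the principal point sees the ray r / f radians off the axis. A picture is of the moment at which its call begins: read the wrist's pose just before it. calibration takes no time and is no camera call.
- close_job(): hands the job in; it is judged then, once.
The state is a dict: "time": time; "joint_positions": joint angles; "qd": joint speeds; "joint_torque": joint torques, N m; "position": TCP position; "tool_rot": TCP orientation; "ft_force": force on the tool from outside, world axes, zero at the start; "torque": the same for the moment, N m; "grip_width": opening from 0.0 (shut) to 1.0 (fully open); "grip_force": force on a finger pad.
Only numpy, scipy, OpenCV 4.12 (cv2) and the standard library are available. Lean on these libraries where they do the work, as an engineer would, in place of code of your own. Each camera call takes 0.05 s, during which the arm holds its last target. There are 200 camera calls.

TASK

With the fingertips only, push the raised cover of the white control housing fully shut, and then set a fingertip in the slot of the round fastener on the cover and turn it clockwise a quarter turn until it stops and the cover is locked. Do not turn the fastener while the cover is still up, do not lift the cover or anything else, and leave the other things on the bench where they are.

Things in the scene. Friction and masses are not known exactly. Their poses are not given: they have to be found in the camera images.
- housing: White sheet-metal control housing lying on its back, fixed to the bench: a box 260 mm (its x) by 300 mm (its y) by 90 mm high, open at the top under its cover. Origin: centre of its underside, on the bench. Its z points up; its x points from the cover's free edge to the hinge, away from the robot (turned up to 0.35 rad).
- cover (a joint): Opening of the white cover, rad: 0 = shut flat (hard stop), grows upward; starts at 0.25 to 0.5. Plate 260 mm from hinge to free edge, 300 wide, 10 thick. Hinge line along the housing's y, 130 mm along +x from its origin, 90 mm above the bench, at the plate's underside; shut, the plate's top is at 100 mm. Stiff hinge, stays at any angle; 3 to 8 N down, 180 mm from the hinge, moves it.
- cover_edge (a point): Middle of the cover's free edge, on its upper face (260 mm from the hinge).
- cam (a joint): Angle of the fastener, rad: 0 = unlocked, slot running from free edge to hinge; grows clockwise seen from above; 1.571 = locked, at its stop, slot parallel to the free edge. Starts at 0 to 0.35. Stays where left; turning takes about 0.12 N m. Its tongue below passes under a keeper in the housing's front wall only when the cover is shut, and then holds it.
- slot_centre (a point): Centre of the fastener, on its axis, at the slot's floor. Grey round cup 90 mm across, standing 20 mm above the cover's upper face, mid-width, axis 200 mm from the hinge line, square to the cover. Across it runs a straight slot through the axis, 34 mm wide, 70 mm long at its sides (78 mm along its middle), closed at both ends, 16 mm deep, dark floor 4 mm above the cover's face.
- slot_end (a point): Point on the slot's floor and centre line at one of its ends, 38 mm from slot_centre (at the hinge end when the fastener is at 0).
- carton: Bystander: closed cardboard box 70 x 90 x 60 mm high, beside the housing. Origin: centre of its underside.
- tin: Bystander: open steel tin 72 mm across and 100 mm high. Origin: centre of its underside.
- tape: Bystander: black tape roll lying flat, 90 mm across, 24 mm high. Origin: centre of its underside.
- driver: Bystander: screwdriver lying on the bench, 200 mm long along its x, red handle 26 mm thick. Origin: in the middle of the tool, at its underside.

How it is judged:
On the way, in this order (a step that is already met when the one before it is completed fails the run):
1. the cover is pushed shut with the fastener still unlocked (value of joint cover below 0.02 rad and value of joint cam below 0.7 rad), for 0.2 s.
2. the fastener is turned to its stop with the cover shut (value of joint cover below 0.03 rad and value of joint cam above 1.45 rad), for 0.2 s.
At the end, for the whole second after the job is handed in: The cover is shut (within 0.03 rad), the fastener stands at its locked stop (beyond 1.45 of 1.571 rad), the carton, tin, tape and screwdriver are within 30 mm of where they were (all of step 2 and distance of each of carton, tin, tape, driver from where it was at the start of the episode below 0.03 m); the robot touches nothing.
It fails at once if the fastener is turned while the cover is still up (value of joint cam above 0.7 rad and value of joint cover above 0.08 rad).
It fails at once if the cover is lifted further open (value of joint cover above 0.62 rad).
It fails at once if a bystander is lifted or shoved away (distance of any of carton, tin, tape, driver from where it was at the start of the episode above 0.03 m).
It also fails if it takes over 51 s, if anything falls off the work surface, if the arm or the gripper's body presses on something with over 40 N, if the wrist force passes 120 N, or if a joint passes its speed limit or range.

## Working session

There is one attempt and no reset: what is moved stays moved. The work goes in short steps, Python scripts to look and compute and a tool call to move; the robot and the scene stay as the last step left them, time stands still between calls to the robot, and variables do not carry over. Pictures are saved under pics/ and viewed, at most 10 in all, crops included, and the job is handed in when it is done.

Besides the shell and the picture viewer there is one more tool, called after "Call:" by a JSON object that holds its "api" and its "payload". send_rows: Moves the arm, as the interface text tells. Its arguments: {"type":"object","properties":{"xyz":{"type":"array"},"dr":{"type":"array"},"jaw":{"type":"number"},"grip_force":{"type":"number"}},"required":["xyz","dr"]}

```bash
mkdir -p pics; ls; python3 - <<'E'
from bench import *
import cv2,numpy as np
s=get_state();print(s)
for n in("scene","top"):
    im=get_image(n);cv2.imwrite(f"pics/{n}0.png",cv2.resize(im[:,:,::-1],(800,600),interpolation=cv2.INTER_CUBIC));print(n,calibration(n))
print(calibration("wrist"))
try: print(nose_length)
except Exception as e: print(e)
E
```

```text
pics
{'time': 0.0, 'joint_positions': array([ 1.24507581,  0.32182531, -0.07007394,  1.45168643,  0.02261259,
        1.37081925, -0.05685924]), 'qd': array([-2.52229832e-04, -5.88728990e-04,  9.24637656e-06, -6.69508995e-04,
       -1.51774220e-03, -5.51975828e-04, -8.17652615e-04]), 'joint_torque': array([ 1.10350327e-04, -4.91287351e+01, -4.03740825e-01, -3.12528241e+01,
       -6.37660269e-02,  4.36730019e-02,  1.88500258e-04]), 'position': array([ 0.21642166, -0.61234508,  0.23845418]), 'tool_rot': array([-3.09446347e+00, -5.31001596e-01,  6.96682294e-04]), 'ft_force': array([0.60241983, 0.34166055, 0.2277015 ]), 'torque': array([-0.03010982, -0.04927601,  0.04433525]), 'grip_force': 0.0, 'grip_width': 0.997004173405346}
scene {'vfov': 47.513216155478254, 'cx': 255.23289919270712, 'cy': 192.8522211318857, 'rvec': array([ 1.20075131,  2.19903454, -1.04128325]), 'tvec': array([ 0.29924847, -0.25422192,  1.63749475])}
top {'vfov': 43.7546894800745, 'cx': 262.15947768913816, 'cy': 188.7285396547717, 'rvec': array([ 2.16320992, -2.03174112,  0.23584781]), 'tvec': array([-0.0119285 ,  0.61389076,  1.2810139 ])}
{'vfov': 65.70646984690485, 'cx': 253.73057783823677, 'cy': 191.1949766292046, 'hand_eye': array([[-6.32304778e-04, -9.60472851e-01, -2.78372955e-01,
         7.68504808e-02],
       [ 9.99999799e-01, -5.95477102e-04, -2.16849591e-04,
         5.38786801e-04],
       [ 4.25134246e-05, -2.78373036e-01,  9.60473035e-01,
        -1.45068104e-01],
       [ 0.00000000e+00,  0.00000000e+00,  0.00000000e+00,
         1.00000000e+00]])}
0.017
```

View pics/scene0.png

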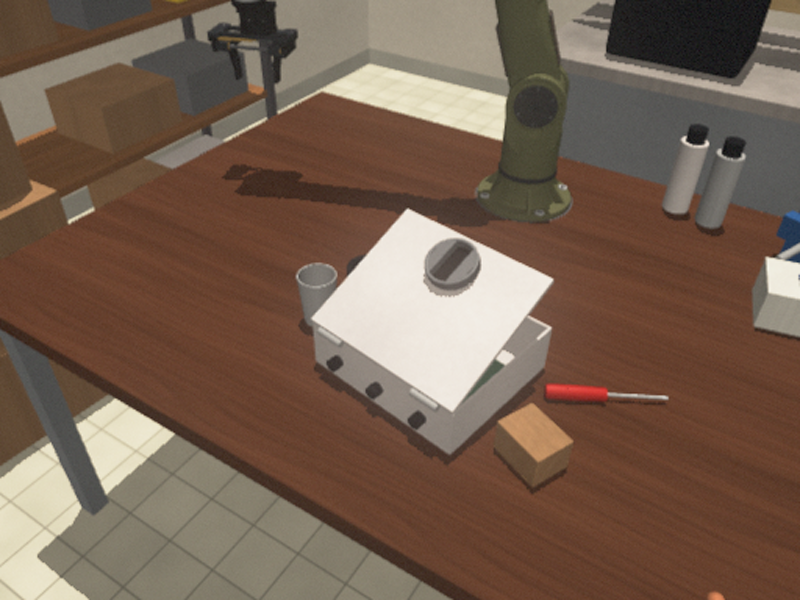

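View pics/top0.png

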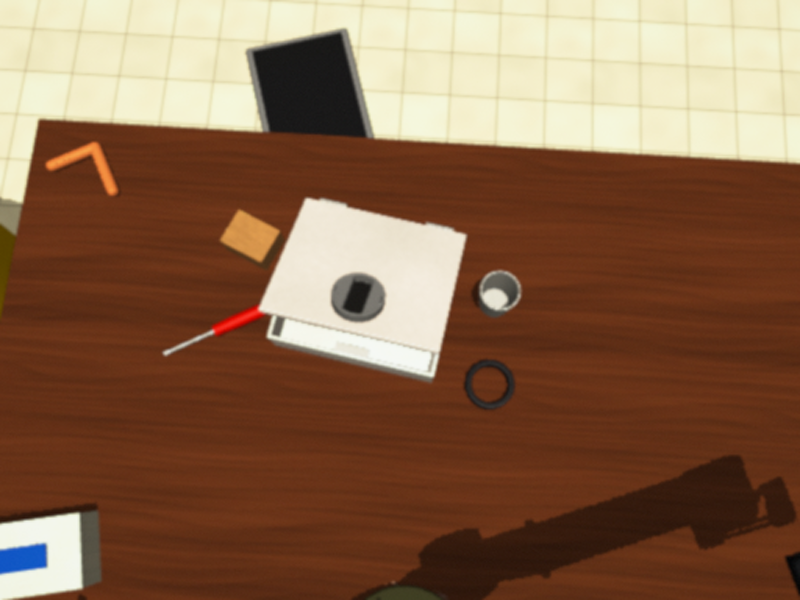

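Both views show the cover tilted, its four corners and the cup clearly. In the 800x600 pictures the free-edge corners are at scene (409,210)/(552,281) and top (437,352)/(261,311). I'll fit the pose from these.

```bash
cat > h.py <<'E'
from bench import *
import cv2,numpy as np
from scipy.optimize import least_squares
from scipy.spatial.transform import Rotation as R
def cam(n):
    c=calibration(n);f=192/np.tan(np.radians(c["vfov"]/2))
    return c,np.array([[f,0,c["cx"]],[0,f,c["cy"]],[0,0,1.]])
def plate(p,d,y,h):  # d from hinge, y sideways, h above underside
    X,Y,a,q=p; d=np.asarray(d,float)
    xl=.13-d*np.cos(q)+h*np.sin(q)*1.0; zl=.09+d*np.sin(q)+h*np.cos(q)
    c,s=np.cos(a),np.sin(a)
    return np.array([X+c*xl-s*y,Y+s*xl+c*y,zl])
def proj(n,P):
    c,K=cam(n);return cv2.projectPoints(np.float64(P).reshape(-1,1,3),c["rvec"],c["tvec"],K,None)[0][:,0]
E
python3 - <<'E'
from h import *
pts=[(.26,-.15,.01),(.26,.15,.01),(0,-.15,.01),(0,.15,.01),(.2,0,.03)]
ob={"scene":[(409,210),(552,281),(313,319),(455,404),(453,261)],"top":[(437,352),(261,311),(466,234),(306,199),(358,296)]}
r=lambda p:np.concatenate([(proj(n,[plate(p,*k) for k in pts])-np.array(o)*.64).ravel() for n,o in ob.items()])
s=least_squares(r,[.65,0,0,.35],loss="soft_l1");print(s.x);print(r(s.x).round(1).reshape(2,-1))
p=s.x
for k in pts: print(k,plate(p,*k).round(3))
c,K=cam("top")
print("push tilted",plate(p,.225,.09,.01),"shut",plate([*p[:3],0],.225,.09,.01),"slot shut",plate([*p[:3],0],.2,0,.014))
# slot direction from enlarged top crop
im=get_image("top")[:,:,::-1];u,v=proj("top",[plate(p,.2,0,.03)])[0].astype(int)
a=cv2.resize(im[v-30:v+30,u-30:u+30],(500,500),interpolation=cv2.INTER_CUBIC);cv2.imwrite("pics/slot1.png",a);print(u,v)
E
```

```text
[ 0.61926478  0.102914   -0.16822963  0.39544973]
[[-0.5 -0.2  1.8 -0.8 -1.6 -0.8 -1.1  4.3 -0.4 -0.1]
 [ 1.   1.2 -1.9  0.6 -0.3 -0.2 -0.8 -0.8 -0.3  0.2]]
(0.26, -0.15, 0.01) [ 0.49  -0.027  0.199]
(0.26, 0.15, 0.01) [0.54  0.269 0.199]
(0, -0.15, 0.01) [ 0.726 -0.067  0.099]
(0, 0.15, 0.01) [0.776 0.228 0.099]
(0.2, 0, 0.03) [0.577 0.11  0.195]
push tilted [0.56159271 0.20399748 0.18590347] shut [0.54067527 0.20754999 0.1       ] slot shut [0.55025299 0.11463461 0.104     ]
228 189
```

View pics/slot1.png

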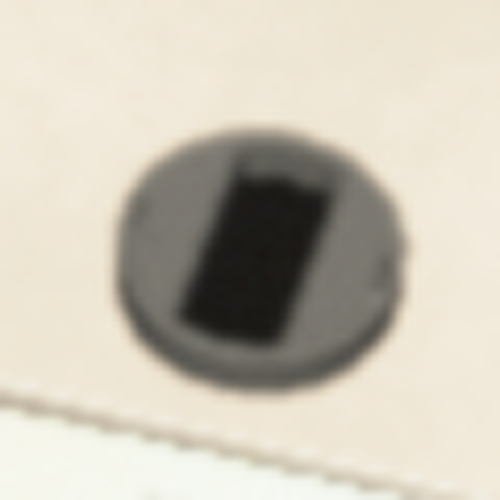

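The slot is nearly at zero, turned a little clockwise. I'll carry the closed jaws over the cover's right half at height 0.30.

Call:
{"api": "send_rows", "payload": {"xyz": [[20,-20,-30],[50,-48,-60],[80,-77,-60],[110,-106,-60],[140,-135,-60],[170,-164,-60],[200,-193,-60],[230,-222,-60],[257,-248,-60],[257,-248,-60]], "dr": [[0,0,0],[0,0,0],[0,0,0],[0,0,0],[0,0,0],[0,0,0],[0,0,0],[0,0,0],[0,0,0],[0,0,0]], "jaw": 0}}

```text
time: 0.98
position: [0.3806, -0.2851, 0.3]
tool_rot: [-3.091, -0.55, -0.004]
ft_force: [0.7, 1.2, -0.2]
grip_width: 0.323
grip_force: 0.0
```

Call:
{"api": "send_rows", "payload": {"xyz": [[30,-29,0],[60,-58,0],[90,-87,0],[120,-116,0],[150,-145,0],[180,-174,0],[210,-203,0],[240,-232,0],[256,-248,0],[256,-248,0]], "dr": [[0,0,-0.1],[0,0,-0.2],[0,0,-0.3],[0,0,-0.4],[0,0,-0.5],[0,0,-0.6],[0,0,-0.7],[0,0,-0.8],[0,0,-0.88],[0,0,-0.88]]}}

```text
time: 1.82
position: [0.5358, 0.0327, 0.2994]
tool_rot: [-2.561, -1.814, -0.004]
ft_force: [-0.9, 0.9, 0.3]
grip_width: 0.001
grip_force: 0.0
```

Call:
{"api": "send_rows", "payload": {"xyz": [[0,0,25],[0,0,50],[0,0,75],[0,0,92],[0,0,107],[0,0,122],[0,0,137],[0,0,152],[0,0,165],[0,0,175]], "dr": [[0,0,0],[0,0,0],[0,0,0],[0,0,0],[0,0,0],[0,0,0],[0,0,0],[0,0,0],[0,0,0],[0,0,0]]}}

```text
time: 2.65
position: [0.5341, 0.0249, 0.1232]
tool_rot: [-2.576, -1.798, 0.003]
ft_force: [-1.5, -0.5, 2.2]
grip_width: 0.003
grip_force: 1.2
```

Call:
{"api": "send_rows", "payload": {"xyz": [[0,0,3],[0,0,5],[0,0,7],[0,0,9],[0,0,10],[0,0,11],[0,0,11],[0,0,11],[0,0,11],[0,0,11]], "dr": [[0,0,0],[0,0,0],[0,0,0],[0,0,0],[0,0,0],[0,0,0],[0,0,0],[0,0,0],[0,0,0],[0,0,0]]}}

```text
time: 3.48
position: [0.5353, 0.0255, 0.1172]
tool_rot: [2.573, 1.798, -0.002]
ft_force: [-10.7, -1.1, 22.5]
grip_width: 0.005
grip_force: 11.3
```

Contact at z 0.100 with 22 N means the cover is on its stop. I'll rise and look with the wrist camera, which sits almost above the fastener.

Call:
{"api": "send_rows", "payload": {"xyz": [[0,0,-10],[0,0,-30],[0,0,-50],[0,0,-70],[0,0,-90],[0,0,-110],[0,0,-110],[0,0,-110],[0,0,-110],[0,0,-110]], "dr": [[0,0,0],[0,0,0],[0,0,0],[0,0,0],[0,0,0],[0,0,0],[0,0,0],[0,0,0],[0,0,0],[0,0,0]], "jaw": 30}}

```text
time: 4.32
position: [0.5344, 0.0257, 0.2224]
tool_rot: [-2.574, -1.799, 0.002]
ft_force: [-0.0, -0.6, 0.5]
grip_width: 0.344
grip_force: 0.0
```

```bash
python3 - <<'E'
from h import *
s=get_state();print(s["position"],s["tool_rot"],s["joint_positions"],s["grip_width"],s["ft_force"])
im=get_image("wrist");cv2.imwrite("pics/w.png",im[:,:,::-1])
cv2.imwrite("pics/w2.png",cv2.resize(im[:,:,::-1],(800,600),interpolation=cv2.INTER_CUBIC))
im=get_image("scene");cv2.imwrite("pics/s2.png",cv2.resize(im[80:300,150:400,::-1],(680,600),interpolation=cv2.INTER_CUBIC))
E
```

```text
[0.53440774 0.02568561 0.22242268] [-2.57438930e+00 -1.79895727e+00  1.98248307e-03] [ 0.56035047  0.13820175 -0.7105579   1.73874028  0.09309711  1.30048425
 -0.52151007] 0.3435424935381463 [-0.03521203 -0.58215733  0.51534098]
```

View pics/w2.png

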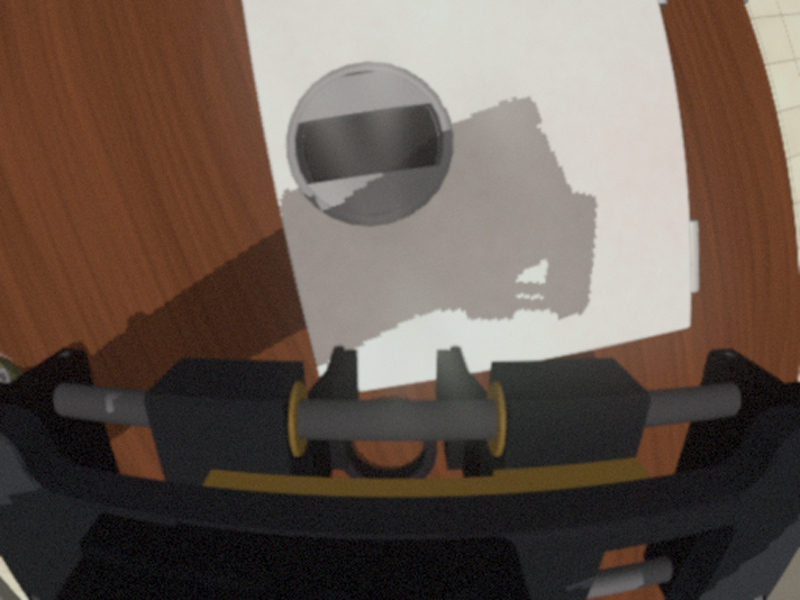

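View pics/s2.png

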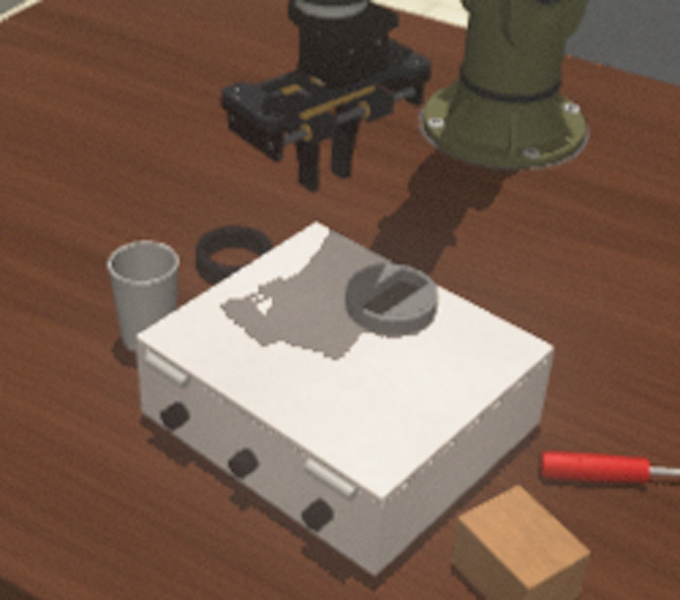

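The cover is shut. The cup's rim is centred at about (370,144), and the slot edges run from (297,124) to (432,104) and from (308,183) to (440,165).

```bash
python3 - <<'E'
from h import *
s=get_state();c=calibration("wrist");f=192/np.tan(np.radians(c["vfov"]/2));T=c["hand_eye"];Rt=R.from_rotvec(s["tool_rot"]).as_matrix()
def ray(u,v,z):
    d=np.array([u*.64-c["cx"],v*.64-c["cy"]]);r=np.hypot(*d);t=r/f
    w=Rt@T[:3,:3]@np.array([*(d/r*np.sin(t)),np.cos(t)]);o=s["position"]+Rt@T[:3,3]
    return o+w*(z-o[2])/w[2]
cen=ray(370,144,.12);print("centre",cen,"diam",np.linalg.norm(ray(287,144,.12)-ray(453,144,.12)),np.linalg.norm(ray(370,62,.12)-ray(370,226,.12)))
for z,a,b in((.12,(297,124),(432,104)),(.104,(308,183),(440,165))):
    d=ray(*b,z)-ray(*a,z);print("yaw",np.arctan2(d[1],d[0]),np.linalg.norm(d),ray(*a,z),ray(*b,z))
y=Rt[:,1];print("tool y yaw",np.arctan2(y[1],y[0]),"shift tool mm",Rt.T@(cen-s["position"])*1000)
E
```

```text
centre [0.5524567  0.11379183 0.12      ] diam 0.08810656830048197 0.08860680071532921
yaw -0.21835239971703155 0.0719824030811261 [0.52009477 0.13849871 0.12      ] [0.590368   0.12290578 0.12      ]
yaw -0.22327731987144095 0.07530930476346534 [0.51114968 0.10698424 0.104     ] [0.58458958 0.09030874 0.104     ]
tool y yaw -0.35096092523176686 shift tool mm [ 88.9903624  -13.14168717 102.38936548]
```

Call:
{"api": "send_rows", "payload": {"xyz": [[25,-4,0],[50,-8,0],[75,-12,0],[89,-14,0],[89,-14,0],[89,-14,25],[89,-14,50],[89,-14,70],[89,-14,78],[89,-14,78]], "dr": [[0,0,-0.05],[0,0,-0.1],[0,0,-0.13],[0,0,-0.13],[0,0,-0.13],[0,0,-0.13],[0,0,-0.13],[0,0,-0.13],[0,0,-0.13],[0,0,-0.13]]}}

```text
time: 5.25
position: [0.5508, 0.1127, 0.143]
tool_rot: [-2.452, -1.96, 0.007]
ft_force: [0.8, 0.2, 0.5]
grip_width: 0.345
grip_force: 0.0
```

```bash
python3 - <<'E'
from h import *
s=get_state();print(s["position"],s["tool_rot"],s["joint_positions"],s["grip_width"],s["ft_force"])
im=get_image("scene");cv2.imwrite("pics/s3.png",cv2.resize(im[100:220,230:380,::-1],(750,600),interpolation=cv2.INTER_CUBIC))
E
```

```text
[0.55079215 0.11270382 0.14301682] [-2.45192619 -1.96025402  0.00685297] [ 0.40879809  0.29144659 -0.76046164  1.76742278  0.21560766  1.17359181
 -0.63764442] 0.3448649787709063 [0.77291122 0.2038895  0.52371135]
```

View pics/s3.png

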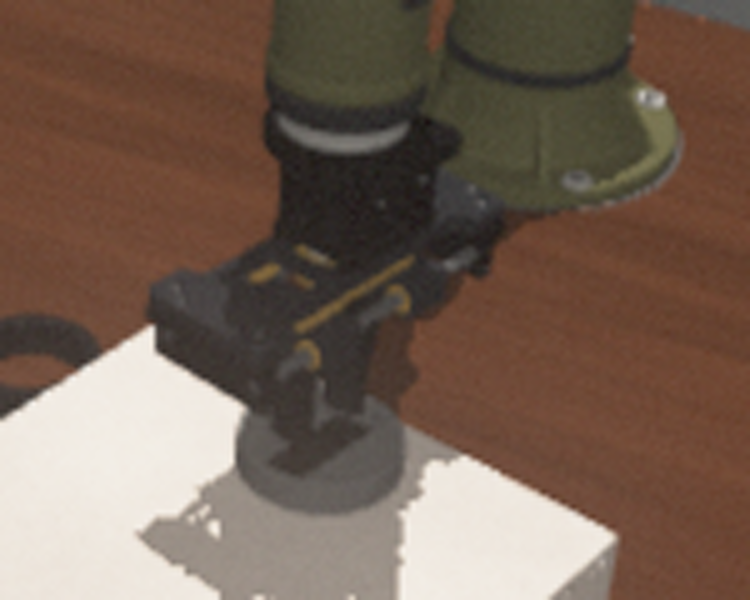

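The fingertips are 6 mm above the cup and lined up with the slot. I'll go in and start turning.

Call:
{"api": "send_rows", "payload": {"xyz": [[1,1,6],[1,1,12],[1,1,17],[1,1,17],[1,1,17],[1,1,17],[1,1,17],[1,1,17],[1,1,17],[1,1,17]], "dr": [[0,0,0],[0,0,0],[0,0,0],[0,0,0],[0,0,0],[0,0,0.05],[0,0,0.1],[0,0,0.17],[0,0,0.24],[0,0,0.3]]}}

```text
time: 6.13
position: [0.5538, 0.1149, 0.129]
tool_rot: [2.721, 1.57, 0.0]
ft_force: [0.1, 0.6, 0.9]
grip_width: 0.345
grip_force: 2.1
```

```bash
python3 - <<'E'
from h import *
s=get_state();y=R.from_rotvec(s["tool_rot"]).as_matrix()[:,1];print(s["position"],np.arctan2(y[1],y[0]),s["ft_force"],s["torque"])
E
```

```text
[0.55378122 0.11487321 0.12897094] -0.5241144588254764 [0.09625489 0.58454197 0.91444662] [-0.05314331  0.0177291   0.16227768]
```

Call:
{"api": "send_rows", "payload": {"xyz": [[-1,0,2],[-1,0,2],[-1,0,2],[-1,0,2],[-1,0,2],[-1,0,2],[-1,0,2],[-1,0,2],[-1,0,2],[-1,0,2]], "dr": [[0,0,0.1],[0,0,0.2],[0,0,0.3],[0,0,0.4],[0,0,0.5],[0,0,0.6],[0,0,0.7],[0,0,0.8],[0,0,0.9],[0,0,1.0]]}}

```text
time: 6.97
position: [0.5523, 0.1129, 0.1274]
tool_rot: [3.138, 0.07, -0.003]
ft_force: [-5.1, -3.4, 7.7]
grip_width: 0.347
grip_force: 4.4
```

Call:
{"api": "send_rows", "payload": {"xyz": [[0,0,0],[0,0,0],[0,0,0],[0,0,0],[0,0,0],[0,0,0],[0,0,0],[0,0,0],[0,0,0],[0,0,0]], "dr": [[0,0,0.07],[0,0,0.14],[0,0,0.21],[0,0,0.28],[0,0,0.34],[0,0,0.4],[0,0,0.44],[0,0,0.47],[0,0,0.47],[0,0,0.47]]}}

```text
time: 7.8
position: [0.5512, 0.1133, 0.1269]
tool_rot: [3.069, -0.654, -0.006]
ft_force: [-6.2, -2.6, 4.8]
grip_width: 0.338
grip_force: 3.5
```

```bash
python3 - <<'E'
from h import *
s=get_state();y=R.from_rotvec(s["tool_rot"]).as_matrix()[:,1];print(s["position"],np.arctan2(y[1],y[0]),s["ft_force"],s["torque"],s["joint_positions"][6])
E
```

```text
[0.55117916 0.11325393 0.12691724] -1.9908618524025916 [-6.16736714 -2.60365449  4.83654473] [-0.39844935  1.3920976   0.10417378] -2.3498478232420736
```

Turning torque is still 0.1 N m, so it isn't at the stop yet; I'll turn a little further.

Call:
{"api": "send_rows", "payload": {"xyz": [[0,0,0],[0,0,0],[0,0,0],[0,0,0],[0,0,0],[0,0,0],[0,0,0],[0,0,0],[0,0,0],[0,0,0]], "dr": [[0,0,0.03],[0,0,0.06],[0,0,0.09],[0,0,0.12],[0,0,0.14],[0,0,0.16],[0,0,0.16],[0,0,0.16],[0,0,0.16],[0,0,0.16]]}}

```text
time: 8.63
position: [0.5509, 0.1135, 0.127]
tool_rot: [3.009, -0.883, -0.004]
ft_force: [-7.1, -2.6, 5.8]
grip_width: 0.349
grip_force: 44.7
```

```bash
python3 - <<'E'
from h import *
s=get_state();y=R.from_rotvec(s["tool_rot"]).as_matrix()[:,1];print(s["position"],np.arctan2(y[1],y[0]),s["ft_force"],s["torque"],s["joint_positions"][6])
E
```

```text
[0.5509243  0.1134885  0.12701264] -2.1417881098011025 [-7.1151356  -2.6442635   5.84189903] [-0.64996286  1.49891446  2.69243925] -2.499252870351814
```

The torque has jumped to 2.7 N m, so it's at the stop. I'll ease back within the play and lift out.

Call:
{"api": "send_rows", "payload": {"xyz": [[0,0,0],[0,0,0],[0,0,0],[0,0,0],[0,0,-5],[0,0,-15],[0,0,-40],[0,0,-70],[0,0,-100],[0,0,-120]], "dr": [[0,0,-0.06],[0,0,-0.12],[0,0,-0.2],[0,0,-0.25],[0,0,-0.25],[0,0,-0.25],[0,0,-0.25],[0,0,-0.25],[0,0,-0.25],[0,0,-0.25]]}}

```text
time: 9.47
position: [0.5542, 0.1146, 0.251]
tool_rot: [-3.097, 0.518, -0.007]
ft_force: [0.0, 0.6, 0.3]
grip_width: 0.345
grip_force: 0.0
```

Call:
{"api": "send_rows", "payload": {"xyz": [[0,0,0],[0,0,0],[0,0,0],[0,0,0],[0,0,0],[0,0,0],[0,0,0],[0,0,0],[0,0,0],[0,0,0]], "dr": [[0,0,0],[0,0,0],[0,0,0],[0,0,0],[0,0,0],[0,0,0],[0,0,0],[0,0,0],[0,0,0],[0,0,0]]}}

```text
time: 10.3
position: [0.5531, 0.1141, 0.2464]
tool_rot: [3.099, -0.516, -0.0]
ft_force: [1.1, 0.5, 0.7]
grip_width: 0.343
grip_force: 0.0
```

```bash
python3 - <<'E'
from h import *
s=get_state();print(s["position"],s["ft_force"])
im=get_image("scene");cv2.imwrite("pics/s4.png",cv2.resize(im[100:310,180:450,::-1],(770,600),interpolation=cv2.INTER_CUBIC))
E
```

```text
[0.55310776 0.11406682 0.2464327 ] [1.12171226 0.45588141 0.67030986]
```

View pics/s4.png

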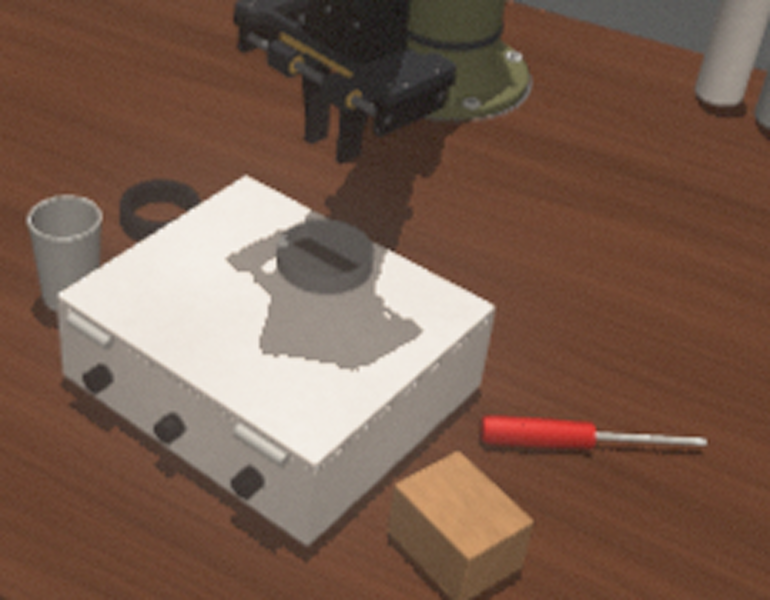

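The cover is shut and the slot at about (325,255) now runs parallel to the free edge. The bystanders haven't moved and the gripper is clear.

```bash
python3 -c "
from bench import *
print(close_job())"
```

```text
the job is handed in; nothing more can be done
None
```

The cover is pushed shut and the fastener is turned clockwise to its locked stop, with the bystanders unmoved and the gripper clear; the job is handed in, but no verdict came back.

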